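Bring the square seed tray over the light window

ROBOT

A 6-joint arm with a two-finger parallel gripper is mounted at the origin on the work surface. World frame = base frame: x ahead of the robot, y to its left, z up, the work surface at z = 0. Lengths are in m, angles in rad, forces in N, time in s.
With the tool pointing down it reaches from about 0.4 to 0.825 m from the base axis. Payload 7 kg.
Tool frame: the origin (TCP) lies between the finger pads; the fingertips stand 17 mm ahead of it and the grasp point (between the pads) lies 2 mm behind it (env.nose_length is the distance from the TCP to the fingertips, in m); z points along the fingers, y is the line along which they close (so a half turn about z gives the same grasp; the last joint's range is limited). The gripper opens to 88 mm and grips with 3 to 60 N. Pads are 19 mm wide; open, the fingers measure 130 mm over their backs; the gripper's body (78 mm by 193 mm) begins 47 mm behind the grasp point.
Start: joints at [-0.906, 0.359, 0.012, 0, -1.224, -0.288], TCP at [0.248, -0.628, 0.244] pointing down, gripper open.
Joint ranges: [-3.07, 3.07], [-1.43, 2.12], [-1.02, 1.25], [-3.03, 1.67], [-3.05, -0], [-3.03, 3.03]. Speed limits (rad/s): [2.39, 2.39, 3.01, 3.14, 3.14, 3.14].

INTERFACE

Orientations are given as [roll, pitch, yaw] about the fixed x, y, z axes, in that order (R = Rz(yaw) Ry(pitch) Rx(roll)).
In Python, from plant import env gives the robot as it stands.
- The arm moves only by the tool step_arm, never from a script. Its arguments are lists of equal length, an entry for each row: "gripper": the closure, from -1 (fully open) to 1 (shut), so that 0 is half open; "translation": the shift along the world's x, y, z in mm, a list of three; "spin": the turn about the world's z in degrees. A call has 1 to 20 rows; each row is the pose to reach, as a shift and turn from the pose commanded when the call began; what a row does not reach only later rows make up. A row lasts 1/10 s, in which the tool goes at most 50 mm and 8.59 degrees, less where a joint would pass 70% of its speed; a pose out of reach is approached as far as the arm can. A call with a gripper value outside its range is refused whole. The fingers move at their own pace and stop on an object; "grip_force" is the grip in N (left out, the last holds). Time passes only in rows, so rows that repeat a pose let the fingers close. It gives the time, the measured TCP pose, the force, the opening and the grip force at its end, in the units of the state.
- env.state(): the state, without advancing time (a new reading comes with each control period).
- env.grab_frame(name): name is "side" or "top"; returns (picture, depth): 384x512x3 uint8, blue, green, red; 384x512 float32, m along the optical axis (not along the pixel's ray), 0 where there is no reading.
- env.calibration(name): a dict with "K" (3x3 intrinsics, pixels), "k1" (the pictures are not rectified: a ray, as slopes to the right and down, at radius r is drawn at 1 + k1 r^2 times it, then the intrinsics apply), "world_to_cam" (4x4, takes a point from world to camera coordinates). Camera axes: x right, y down, z forward; pixel columns grow to the right and rows downward; lengths in m; the calibration is good to about 2 mm. A picture is of the moment at which its call begins. calibration takes no time and is no camera call.
- env.hand_in(): hands the job in; it is judged then, once.
Trained networks look in the newest picture that a camera, given by its name, has taken for a name from the list of things; names that differ only in an ending like _2 or _b are one class to them, and where a whole thing is asked for, a point or a joint stands for the part that bears it (a point fixed in the world has none). Each returns a list of dicts, best first, with "conf" (0 to 1); they miss things now and then, are a little off and sometimes report something else, mostly with a low value. They report only what shows in the picture. A call takes as long as a camera call. They do not tell look-alikes from the thing itself.
- env.outline_of(camera, target): "mask" (384x512 bool, what is visible of it) and "position" ([column, row] in pixels, amid what is visible of it).
The state is a dict: "time_s": time; "q": joint angles; "joint_vel": joint speeds; "joint_efforts": joint torques, N m; "eef_pos": TCP position; "eef_rot": TCP orientation; "contact_force": force on the tool from outside, world axes, zero at the start; "wrist_torque": the same for the moment, N m; "finger_gap": finger opening in m; "grip_force": force on a finger pad.
Only numpy, scipy, OpenCV 4.12 (cv2) and the standard library are available. Lean on these libraries where they do the work, as an engineer would, in place of code of your own. Each camera call takes 0.05 s, during which the arm holds its last target. There are 200 camera calls.

TASK

Turn the carousel by pushing on its bare arms with a fingertip until the square tray is centred over the light box's round window; only then press the light box's push button fully down and let go. Do not touch the tray or the dishes: they ride along in their pockets and must not be lifted, tipped or moved out. Leave the jar, the hand lens and the stamp where they are.

Things in the scene. Friction and masses are not known exactly. Their poses are not given: they have to be found in the camera images.
- lightbox: fixed low grey light box, a slab 140 (its x) by 460 (its y) by 30 mm high. Origin on the bench under the upright hub axis; z up. Its round window lies on its +y side, its push button on its -y side. From it rises the hub post, 56 mm across to 52 mm, then the turning hub, 40 mm across to 71 mm above the bench. It does not move
- window (a point): centre of the round white viewing window, 98 mm across with a thin dark edge, in the top face of the light box (31 mm above the bench), 140 mm from the hub axis. Nothing stands above it but the carousel's pockets as they pass
- carousel: free-turning three-armed carousel. Origin on the hub axis, 30 mm above the bench; z up. Three bare level aluminium arms, 120 degrees apart (one along its +x), each 12 mm wide, underside 55 mm and top 65 mm above the bench, bare from 28 to 103 mm from the axis, end in round pockets. It turns without limit either way, needs about 2 N at mid arm, and stays where it is left
- square_tray: loose open square tray, 44 by 44 mm, 20 mm high, with a few beans, lying in the carousel's pocket on its +x arm. Origin at the centre of its underside, 59 mm above the bench; top 79 mm above the bench
- round_dish1: loose open round dish, 64 mm across, 18 mm high, with a few beans, in the pocket 120 degrees anticlockwise (from above) of the square tray's. Origin at the centre of its underside; top 77 mm above the bench
- round_dish2: second loose round dish, the same as round_dish1, in the pocket 120 degrees clockwise (from above) of the square tray's
- pocket0 (a point): centre of the floor of the pocket that carries the square tray, on the carousel's +x axis, 140 mm from the hub axis, 59 mm above the bench. All pockets: dark rims 74 mm across, 66 mm above the bench, undersides 55 mm
- pocket1 (a point): centre of the floor of the pocket that carries round_dish1
- pocket2 (a point): centre of the floor of the pocket that carries round_dish2
- switch (a joint): travel of the light box's push button, m: 0 up, 0.006 fully down; it springs back, and takes about 4 N to press fully down
- switch_top (a point): centre of the button's top face: a grey round button, 32 mm across, pressed straight down, on a black housing on the light box's top, 215 mm from the hub axis on the side opposite the window, clear of the turning pockets (which reach 177 mm from the axis)
- jar: loose lidded jar, 48 mm across, 75 mm high, standing beside the button end. Origin at the centre of its underside. To be left alone
- lens: loose hand lens lying flat: ring 66 mm across, 9 mm high, wooden handle along its +x reaching 121 mm from the ring's centre. Origin under the ring's centre. To be left alone
- stamp: loose wooden block stamp, 30 by 30 mm, 50 mm high, near the window end on the robot's side. Origin at the centre of its underside. To be left alone
There are look-alikes about, which are no part of the job. Leave any black, blue or yellow look-alike of the round_dish1 alone.

How it is judged:
On the way, in this order (a step that is already met when the one before it is completed fails the run):
1. the square tray rests centred over the window (horizontal distance between square_tray and window below 0.014 m and angular speed of carousel below 0.1 rad/s), for 0.2 s.
2. the button is pressed down (horizontal distance between square_tray and window below 0.014 m and value of joint switch above 0.0045 m), for 0.05 s.
At the end, for the whole second after the job is handed in: The square tray's centre is within 14 mm (level) of the window's centre, the carousel is at rest, the button was pressed at least 4.5 mm after that and is up again, all three dishes lie in their pockets (within 8 mm of their centres), and the jar, lens and stamp are within 15 mm of where they stood (horizontal distance between square_tray and window below 0.014 m and angular speed of carousel below 0.05 rad/s and value of joint switch below 0.002 m and horizontal distance between square_tray and pocket0 below 0.008 m and horizontal distance between round_dish1 and pocket1 below 0.008 m and horizontal distance between round_dish2 and pocket2 below 0.008 m and height (world z) of each of square_tray, round_dish1, round_dish2 below 0.068 m and distance of each of jar, lens, stamp from where it was at the start of the episode below 0.015 m); the robot touches nothing.
It fails at once if a tray or dish is touched by the robot (over 1 N) (contact force between any of the fingers, the arm and square_tray above 1 N or contact force between any of the fingers, the arm and round_dish1 above 1 N or contact force between any of the fingers, the arm and round_dish2 above 1 N).
It fails at once if a tray or dish is lifted, tipped or moved out of its pocket (not (horizontal distance between square_tray and pocket0 below 0.008 m) or not (horizontal distance between round_dish1 and pocket1 below 0.008 m) or not (horizontal distance between round_dish2 and pocket2 below 0.008 m) or not (height (world z) of square_tray below 0.068 m) or not (height (world z) of round_dish1 below 0.068 m) or not (height (world z) of round_dish2 below 0.068 m) or angle between any of square_tray, round_dish1, round_dish2's own z axis and vertical above 0.25 rad).
It fails at once if the button is pressed while the square tray is not over the window (horizontal distance between square_tray and window above 0.02 m and value of joint switch above 0.0045 m).
It fails at once if the jar, hand lens or stamp is moved more than 15 mm (distance of any of jar, lens, stamp from where it was at the start of the episode above 0.015 m).
It also fails if it takes over 54 s, if anything falls off the work surface, if the arm or the gripper's body presses on something with over 40 N, if the wrist force passes 120 N, or if a joint passes its speed limit or range.

## Working session

There is one attempt and no reset: what is moved stays moved. The work goes in short steps, Python scripts to look and compute and a tool call to move; the robot and the scene stay as the last step left them, time stands still between calls to the robot, and variables do not carry over. Pictures are saved under pics/ and viewed, at most 10 in all, crops included, and the job is handed in when it is done.

Besides the shell and the picture viewer there is one more tool, called as name(argument=value, ...), one argument or row to a line, values as JSON. step_arm: Moves the arm, as the interface text tells. Its arguments: {"type":"object","properties":{"gripper":{"type":"array"},"translation":{"type":"array"},"spin":{"type":"array"},"grip_force":{"type":"number"}},"required":["gripper","translation","spin"]}

```bash
mkdir -p pics
cat > h.py <<'E'
from plant import env
import numpy as np, cv2
def ray(cam,uv):
    c=env.calibration(cam);K=np.array(c["K"]);x=(uv[0]-K[0,2])/K[0,0];y=(uv[1]-K[1,2])/K[1,1]
    r=np.hypot(x,y);s=r
    for _ in range(30): s=r/(1+c["k1"]*s*s)
    f=s/r if r>0 else 1
    T=np.linalg.inv(np.array(c["world_to_cam"]))
    return T[:3,3],T[:3,:3]@np.array([x*f,y*f,1])
def atz(cam,uv,z):
    o,d=ray(cam,uv);return o+d*(z-o[2])/d[2]
def cen(m):
    ys,xs=np.nonzero(m);return xs.mean(),ys.mean()
E
python3 - <<'E'
from h import *
t,_=env.grab_frame("top");s,_=env.grab_frame("side")
cv2.imwrite("pics/t0.png",cv2.resize(t,(800,600)));cv2.imwrite("pics/s0.png",cv2.resize(s,(800,600)))
Z=dict(lightbox=.03,carousel=.065,square_tray=.079,round_dish1=.077,switch=.04,jar=.075,lens=.009,stamp=.05)
for n,z in Z.items():
    for r in env.outline_of("top",n)[:5]:
        c=cen(r["mask"]);print(n,round(r["conf"],2),np.round(c),r["mask"].sum(),np.round(atz("top",c,z),3))
print(env.state()["eef_rot"],env.nose_length, env.state()["time_s"])
E
```

```text
lightbox 0.92 [222. 197.] 10938 [0.554 0.047 0.03 ]
carousel 0.95 [202. 210.] 1515 [0.52  0.087 0.065]
square_tray 0.84 [176. 251.] 486 [0.43  0.139 0.079]
round_dish1 0.93 [367. 175.] 634 [ 0.602 -0.265  0.077]
round_dish1 0.87 [277. 198.] 710 [ 0.547 -0.071  0.077]
round_dish1 0.79 [182. 139.] 691 [0.671 0.135 0.077]
round_dish1 0.74 [367. 232.] 674 [ 0.48  -0.263  0.077]
round_dish1 0.68 [272. 284.] 678 [ 0.367 -0.063  0.077]
switch 0.75 [309. 181.] 158 [ 0.592 -0.144  0.04 ]
jar 0.57 [302. 135.] 458 [ 0.686 -0.125  0.075]
lens 0.94 [187. 102.] 914 [0.779 0.138 0.009]
stamp 0.81 [110. 251.] 262 [0.429 0.283 0.05 ]
[ 3.14156337e+00  3.46887536e-06 -2.76474178e+00] 0.017 0.5
```

View pics/t0.png

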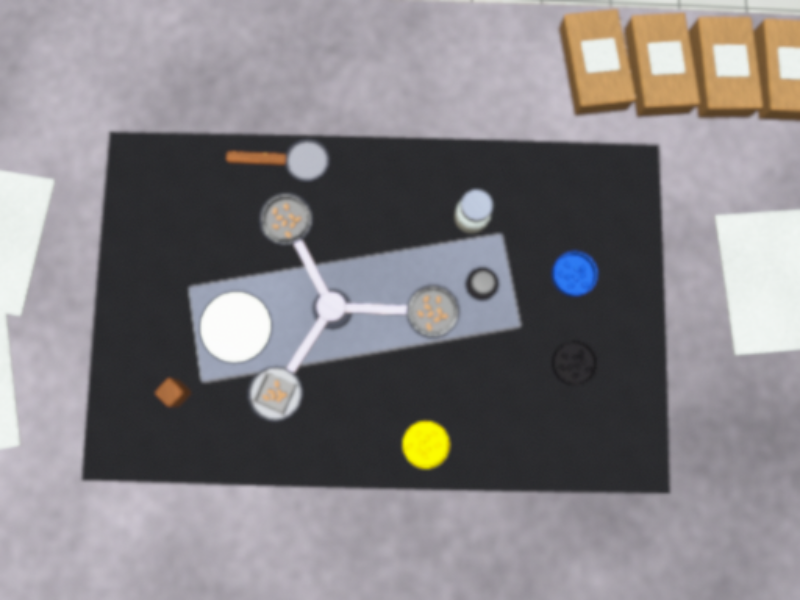

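View pics/s0.png

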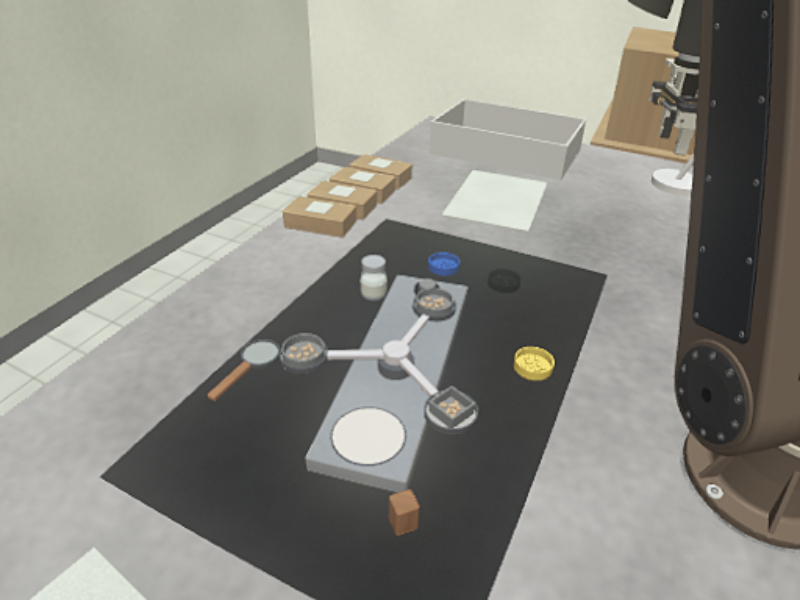

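The top view shows the hub at (331,307), the window at (235,327), the square tray at (275,393), dishes at (286,219) and (433,311), and the button at (483,282). The jar, lens and stamp are clear of these. The yellow, blue and black dishes are the look-alikes.

```bash
cat >> h.py <<'E'
def measure(verbose=True):
    t,_=env.grab_frame("top")
    g=t.min(axis=2); n,l,st,ce=cv2.connectedComponentsWithStats((g>225).astype(np.uint8))
    w=None
    for i in range(1,n):
        if 100<ce[i][0]<200 and 170<ce[i][1]<250 and st[i][4]>300: print("white",ce[i],st[i]); w=atz("top",ce[i],.031)
    out={"window":w}
    for n_,z in dict(square_tray=.079,round_dish1=.077,switch=.045,lightbox=.03).items():
        out[n_]=[atz("top",cen(r["mask"]),z) for r in env.outline_of("top",n_) if r["conf"]>.5]
    return t,out
E
python3 - <<'E'
from h import *
t,o=measure()
for k,v in o.items(): print(k,np.round(v,4).tolist())
m=env.outline_of("top","lightbox")[0]["mask"].astype(np.uint8)
c=max(cv2.findContours(m,0,2)[0],key=cv2.contourArea)
P=np.array([atz("top",p[0],.03)[:2]*1000 for p in cv2.convexHull(c)],np.float32)
print("box",cv2.minAreaRect(P))
print("hub px",atz("top",(331*.64,307*.64),.071))
w,s=o["window"],o["switch"][0]
d=(w-s)[:2];print(np.linalg.norm(d),"hub from line",s[:2]+d*215/355, np.degrees(np.arctan2(d[1],d[0])))
E
```

```text
white [150.22073579 208.88494983] [ 129  188   44   43 1495]
window [0.5231, 0.2056, 0.031]
square_tray [[0.4303, 0.1383, 0.079]]
round_dish1 [[0.6013, -0.2648, 0.077], [0.5458, -0.0709, 0.077], [0.3672, -0.0628, 0.077], [0.4798, -0.2643, 0.077], [0.6701, 0.1342, 0.077]]
switch [[0.591, -0.1419, 0.045]]
lightbox [[0.554, 0.0473, 0.03]]
box ((568.080810546875, -32.41304016113281), (142.73548889160156, 310.5979309082031), 11.313103675842285)
hub px [0.54838898 0.0672937  0.071     ]
0.35413687105232333 hub from line [0.54987403 0.0685765 ] 101.06724285521966
```

step_arm(
  gripper=[1,1,1,1,1,1,1,1,1,1,1,1,1,1,1,1,1,1,1,1],
  translation=[
    [11,35,0],
    [25,75,0],
    [40,120,0],
    [55,165,0],
    [70,210,0],
    [85,255,0],
    [100,300,0],
    [115,345,0],
    [130,390,0],
    [145,435,0],
    [160,480,0],
    [172,525,0],
    [186,570,0],
    [200,620,0],
    [212,660,0],
    [222,691,0],
    [222,691,0],
    [222,691,0],
    [222,691,-30],
    [222,691,-60],
  ],
  spin=[0,0,-3,-6,-9,-11,-11,-11,-11,-11,-11,-11,-11,-11,-11,-11,-11,-11,-11,-11],
)

```text
time_s: 2.8
eef_pos: [0.4706, 0.0628, 0.1837]
eef_rot: [3.141, 0.003, -2.958]
contact_force: [0.3, -0.2, -0.8]
finger_gap: 0.0003
grip_force: 0.0
```

step_arm(
  gripper=[1,1,1,1,1,1,1],
  translation=[
    [0,0,-30],
    [0,0,-65],
    [0,0,-95],
    [0,0,-117],
    [0,0,-117],
    [0,0,-117],
    [0,0,-117],
  ],
  spin=[0,0,0,0,0,0,0],
)

```text
time_s: 3.5
eef_pos: [0.4712, 0.0634, 0.068]
eef_rot: [3.141, 0.002, -2.957]
contact_force: [0.5, 0.3, 0.3]
finger_gap: 0.0006
grip_force: 0.0
```

Run:
```python
from h import *
t,_=env.grab_frame("side");cv2.imwrite("pics/s1.png",cv2.resize(t[130:340,140:400],(780,630))[:600])
s=env.state();print(s["eef_pos"],s["contact_force"],s["time_s"])
```

```text
[0.47125685 0.06354997 0.06804484] [ 0.56452325 -0.16865933 -0.28577781] 3.55
```

View pics/s1.png

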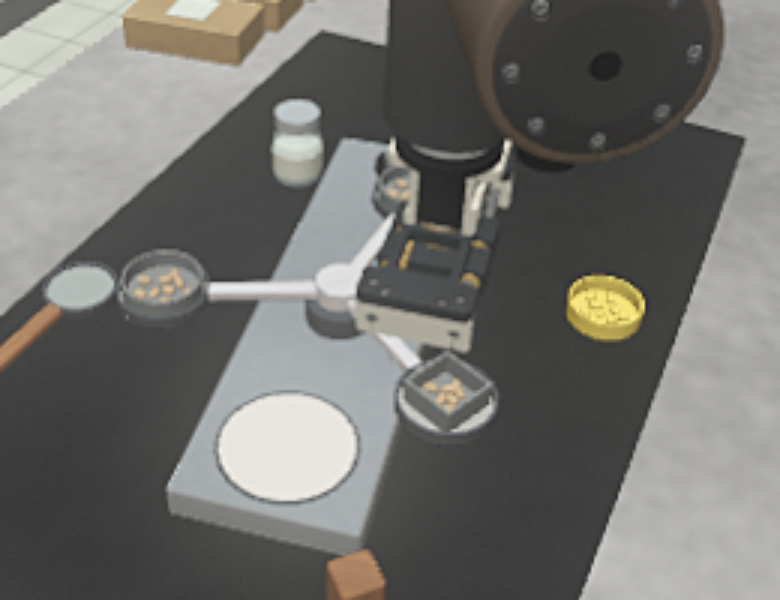

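The side view shows the closed fingers down on the robot side of the tray's arm, at crop (410,340), clear of the tray at (447,390). I'll sweep clockwise along the arc and stop a bit short.

step_arm(
  gripper=[1,1,1,1,1,1,1,1,1,1,1,1,1,1,1,1,1,1,1,1],
  translation=[
    [3,5,0],
    [6,10,0],
    [8,14,0],
    [9,18,0],
    [11,23,0],
    [12,27,0],
    [14,32,0],
    [16,36,0],
    [19,40,0],
    [21,44,0],
    [24,47,0],
    [27,50,0],
    [30,53,0],
    [33,56,0],
    [35,57,0],
    [37,59,0],
    [39,60,0],
    [40,61,0],
    [40,61,0],
    [40,61,0],
  ],
  spin=[0,0,0,0,0,0,0,0,0,0,0,0,0,0,0,0,0,0,0,0],
)

```text
time_s: 5.55
eef_pos: [0.5107, 0.1246, 0.0667]
eef_rot: [3.141, 0.001, -2.957]
contact_force: [-0.2, 0.1, 0.4]
finger_gap: 0.0006
grip_force: 0.1
```

```bash
cat >> h.py <<'E'
def arms():
    t,_=env.grab_frame("top");s,_=env.grab_frame("side")
    H=np.array([.5488,.068])
    for cam in("top","side"):
        for n_,z in dict(square_tray=.079,round_dish1=.077).items():
            for r in env.outline_of(cam,n_):
                p=atz(cam,cen(r["mask"]),z)[:2]-H;R=np.linalg.norm(p)
                if .11<R<.17: print(cam,n_,round(r["conf"],2),np.round(p+H,4),"R",round(R,4),"ang",round(np.degrees(np.arctan2(p[1],p[0])),1),r["mask"].sum())
    return t,s
E
python3 - <<'E'
from h import *
t,s=arms();cv2.imwrite("pics/t2.png",cv2.resize(t[90:300,90:370],(800,600)))
s=env.state();print(s["eef_pos"],s["contact_force"],s["time_s"])
E
```

```text
top round_dish1 0.88 [ 0.456  -0.0363] R 0.1396 ang -131.7 722
top round_dish1 0.6 [0.6835 0.0383] R 0.138 ang -12.4 696
side square_tray 0.72 [0.5015 0.2082] R 0.148 ang 108.7 439
side round_dish1 0.88 [0.6792 0.0468] R 0.1321 ang -9.2 381
[0.5104855  0.12447526 0.06668855] [-0.35663388 -0.20546202  0.58454108] 5.85
```

View pics/t2.png

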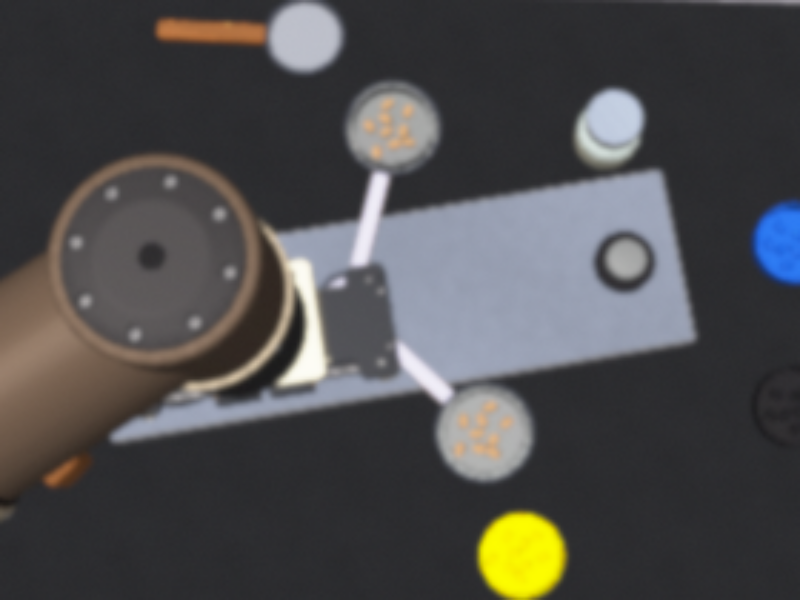

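The dishes now read 108° for the tray's arm, and the hidden tray's side view agrees. About 7° more is needed, which is roughly 11 mm.

step_arm(
  gripper=[1,1,1,1,1,1,1,1],
  translation=[
    [2,1,0],
    [4,2,0],
    [6,2.5,0],
    [8,3.5,0],
    [9,4,0],
    [10.5,4.5,0],
    [10.5,4.5,0],
    [10.5,4.5,0],
  ],
  spin=[0,0,0,0,0,0,0,0],
)

```text
time_s: 6.65
eef_pos: [0.521, 0.129, 0.0666]
eef_rot: [3.141, 0.0, -2.957]
contact_force: [-0.8, 0.3, -0.5]
finger_gap: 0.0003
grip_force: 0.3
```

Run:
```python
from h import *
t,s=arms()
s=env.state();print(s["eef_pos"],s["contact_force"],s["time_s"])
```

```text
top round_dish1 0.97 [ 0.4422 -0.0219] R 0.1394 ang -139.9 684
top round_dish1 0.83 [0.6796 0.019 ] R 0.1396 ang -20.6 682
side square_tray 0.9 [0.5211 0.215 ] R 0.1496 ang 100.7 464
side round_dish1 0.69 [ 0.4407 -0.012 ] R 0.1345 ang -143.5 414
side round_dish1 0.59 [0.6748 0.0283] R 0.1321 ang -17.5 359
[0.52096923 0.12902171 0.06665167] [-0.91881013 -0.29426402 -0.05600347] 6.95
```

step_arm(
  gripper=[1,1,1,1,1,1,1,1,1,1,1,1,1,1,1,1,1,1],
  translation=[
    [-4,-1,0],
    [-9,-2,0],
    [-14,-3,0],
    [-15,-3,0],
    [-15,-3,15],
    [-15,-3,40],
    [-15,-3,70],
    [-15,-3,90],
    [0,-30,90],
    [0,-70,90],
    [0,-110,90],
    [0,-150,90],
    [0,-190,90],
    [0,-230,90],
    [0,-280,90],
    [0,-330,90],
    [0,-370,90],
    [0,-370,90],
  ],
  spin=[0,0,0,0,0,0,0,0,0,0,0,0,0,0,0,0,0,0],
)

```text
time_s: 8.75
eef_pos: [0.5203, -0.2451, 0.1562]
eef_rot: [-3.141, -0.001, -2.961]
contact_force: [-0.6, 0.4, -0.4]
finger_gap: 0.0002
grip_force: 0.0
```

Run:
```python
from h import *
t,s=arms();cv2.imwrite("pics/t3.png",cv2.resize(t[90:300,90:370],(800,600)))
_,d=env.grab_frame("top")
m=env.outline_of("top","switch")
for r in m[:2]:
    c=cen(r["mask"]);u,v=int(round(c[0])),int(round(c[1]))
    o,ry=ray("top",c);
    print("switch",r["conf"],c,[np.round(o+ry*d[v+j,u+i],4).tolist() for i,j in((0,0),(2,0),(-2,0),(7,0),(0,-8))])
s=env.state();print(s["eef_pos"],s["time_s"])
```

```text
top square_tray 0.83 [0.523  0.2032] R 0.1377 ang 100.8 480
top round_dish1 0.69 [0.6835 0.0412] R 0.1374 ang -11.3 141
side square_tray 0.76 [0.5205 0.2118] R 0.1465 ang 101.1 510
side round_dish1 0.92 [ 0.4401 -0.014 ] R 0.1362 ang -142.9 432
side round_dish1 0.75 [0.6747 0.0282] R 0.1321 ang -17.5 380
[ 0.52111743 -0.24008078  0.1567976 ] 9.15
```

View pics/t3.png

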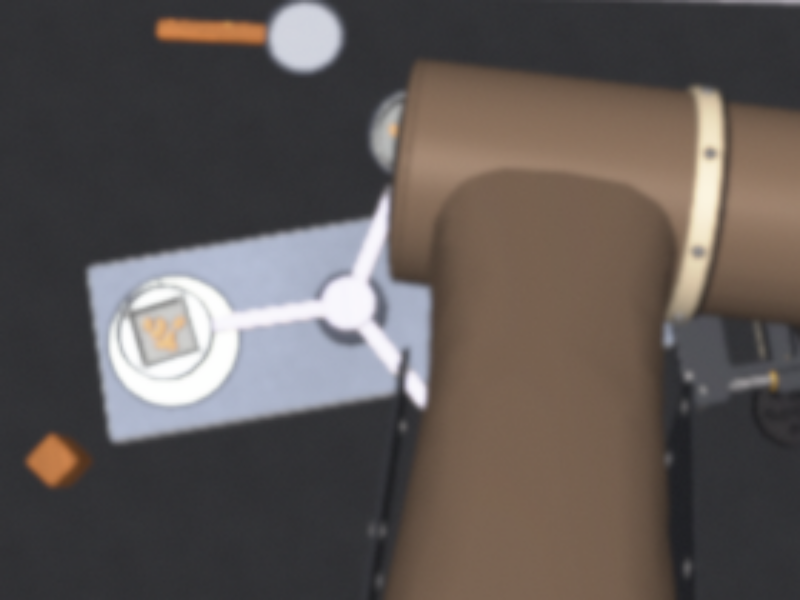

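The tray is centred: (0.523, 0.203) against the window at (0.523, 0.206), and both cameras agree. Next I move above the button.

step_arm(
  gripper=[1,1,1,1,1,1,1,1,1,1,1],
  translation=[
    [20,30,0],
    [45,65,0],
    [69,99,0],
    [69,99,0],
    [69,99,0],
    [69,99,-25],
    [69,99,-50],
    [69,99,-70],
    [69,99,-82],
    [69,99,-82],
    [69,99,-82],
  ],
  spin=[0,0,0,0,0,0,0,0,0,0,0],
)

```text
time_s: 10.25
eef_pos: [0.59, -0.1425, 0.0752]
eef_rot: [-3.141, 0.0, -2.957]
contact_force: [0.9, 0.1, -0.1]
finger_gap: 0.0004
grip_force: 0.0
```

Run:
```python
from h import *
t,_=env.grab_frame("side");cv2.imwrite("pics/s4.png",cv2.resize(t[110:290,200:440],(800,600)))
s=env.state();print(s["eef_pos"],s["contact_force"],s["time_s"])
```

```text
[ 0.59043061 -0.14237612  0.07564336] [-0.49033193  0.17728958  0.42692258] 10.3
```

View pics/s4.png

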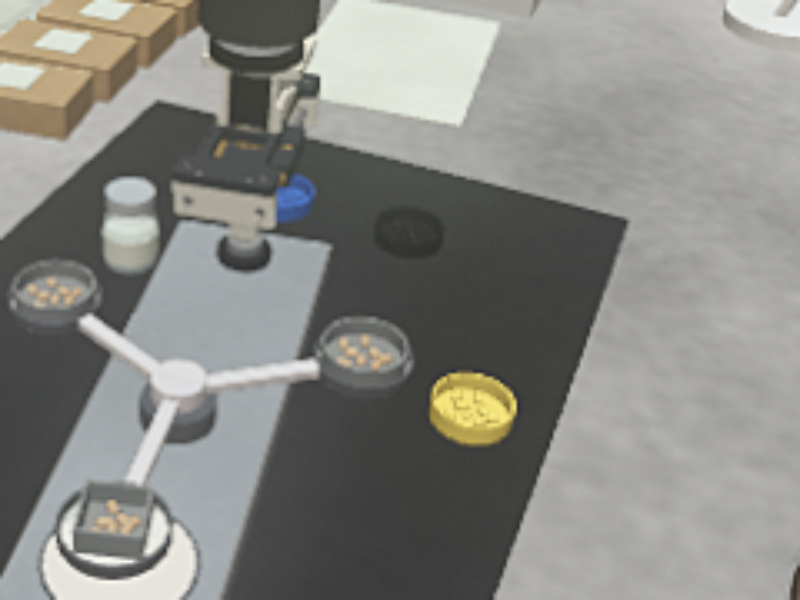

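The side view shows the fingertips just above the button at crop (245,240), with clear space around. The tray sits over the window at (115,520). I'll lower in small steps and feel for the force.

step_arm(
  gripper=[1,1,1,1,1,1,1,1],
  translation=[
    [0,0,-2],
    [0,0,-4],
    [0,0,-6],
    [0,0,-8],
    [0,0,-9],
    [0,0,-10],
    [0,0,-10],
    [0,0,-10],
  ],
  spin=[0,0,0,0,0,0,0,0],
)

```text
time_s: 11.1
eef_pos: [0.5901, -0.1421, 0.0648]
eef_rot: [-3.141, 0.0, -2.957]
contact_force: [0.5, 0.4, 3.1]
finger_gap: 0.0004
grip_force: 1.6
```

step_arm(
  gripper=[1,1,1,1,1],
  translation=[
    [0,0,-1],
    [0,0,-2],
    [0,0,-3],
    [0,0,-3],
    [0,0,-3],
  ],
  spin=[0,0,0,0,0],
)

```text
time_s: 11.6
eef_pos: [0.5902, -0.1422, 0.0631]
eef_rot: [-3.141, 0.001, -2.956]
contact_force: [-3.8, 1.8, 14.7]
finger_gap: -0.0
grip_force: 7.7
```

step_arm(
  gripper=[1,1,1,1],
  translation=[
    [0,0,-0.5],
    [0,0,-1],
    [0,0,-1],
    [0,0,-1],
  ],
  spin=[0,0,0,0],
)

```text
time_s: 12.0
eef_pos: [0.5902, -0.1421, 0.0629]
eef_rot: [-3.141, 0.001, -2.956]
contact_force: [-6.9, 3.5, 21.8]
finger_gap: 0.0005
grip_force: 11.1
```

Run:
```python
from h import *
t,_=env.grab_frame("side");cv2.imwrite("pics/s5.png",cv2.resize(t[160:205,245:305],(800,600)))
s=env.state();print(s["eef_pos"],s["contact_force"],s["time_s"])
```

```text
[ 0.59021552 -0.14214864  0.06294371] [-6.61682772  3.58458994 21.61267108] 12.05
```

View pics/s5.png

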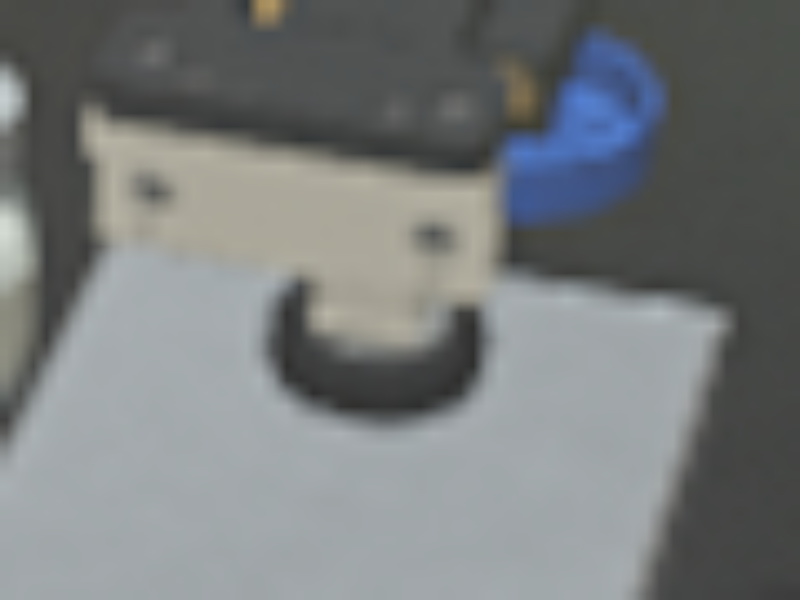

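Hard stop at tip height 46 mm, 22 N. I'll release in small steps to confirm the stroke from the spring force.

step_arm(
  gripper=[1,1,1],
  translation=[
    [0,0,2],
    [0,0,5],
    [0,0,5],
  ],
  spin=[0,0,0],
)

```text
time_s: 12.35
eef_pos: [0.5901, -0.1421, 0.0659]
eef_rot: [-3.141, 0.001, -2.957]
contact_force: [0.3, -0.1, 1.7]
finger_gap: 0.0002
grip_force: 1.3
```

step_arm(
  gripper=[1,1],
  translation=[
    [0,0,2],
    [0,0,2],
  ],
  spin=[0,0],
)

```text
time_s: 12.55
eef_pos: [0.59, -0.1421, 0.0675]
eef_rot: [-3.142, 0.0, -2.957]
contact_force: [1.2, 0.4, 1.6]
finger_gap: 0.0004
grip_force: 0.9
```

step_arm(
  gripper=[1,1],
  translation=[
    [0,0,2],
    [0,0,2],
  ],
  spin=[0,0],
)

```text
time_s: 12.75
eef_pos: [0.5894, -0.1422, 0.0693]
eef_rot: [3.141, -0.001, -2.957]
contact_force: [1.0, -0.1, 0.3]
finger_gap: 0.0003
grip_force: 0.5
```

Contact force persists from 62.9 to about 70 mm, so the stroke was the full 6 mm or more. Now retreat and check.

step_arm(
  gripper=[1,1,1,1,1,1,1,1,1,1,1,1,1],
  translation=[
    [0,0,10],
    [0,0,40],
    [0,0,80],
    [0,0,110],
    [-30,-40,120],
    [-60,-80,120],
    [-90,-120,120],
    [-110,-160,120],
    [-130,-200,120],
    [-150,-250,120],
    [-170,-290,120],
    [-170,-290,120],
    [-170,-290,120],
  ],
  spin=[0,0,0,0,0,0,0,0,0,0,0,0,0],
)

```text
time_s: 14.05
eef_pos: [0.4185, -0.4329, 0.1895]
eef_rot: [3.141, -0.001, -2.96]
contact_force: [0.1, 0.3, -0.8]
finger_gap: 0.0
grip_force: 0.0
```

Run:
```python
from h import *
t,s=arms();cv2.imwrite("pics/t6.png",cv2.resize(t,(800,600)))
for n,z in dict(jar=.075,lens=.009,stamp=.05).items():
    for r in env.outline_of("top",n)[:1]: print(n,np.round(atz("top",cen(r["mask"]),z),3))
```

```text
top square_tray 0.85 [0.5245 0.2042] R 0.1383 ang 100.1 477
top round_dish1 0.74 [0.679  0.0194] R 0.1389 ang -20.5 672
top round_dish1 0.64 [ 0.4423 -0.0223] R 0.1397 ang -139.7 694
side square_tray 0.66 [0.5202 0.2124] R 0.1472 ang 101.2 532
side round_dish1 0.82 [ 0.4402 -0.014 ] R 0.1361 ang -142.9 412
side round_dish1 0.8 [0.6745 0.0281] R 0.1319 ang -17.6 350
lens [0.778 0.139 0.009]
stamp [0.43  0.283 0.05 ]
```

View pics/t6.png

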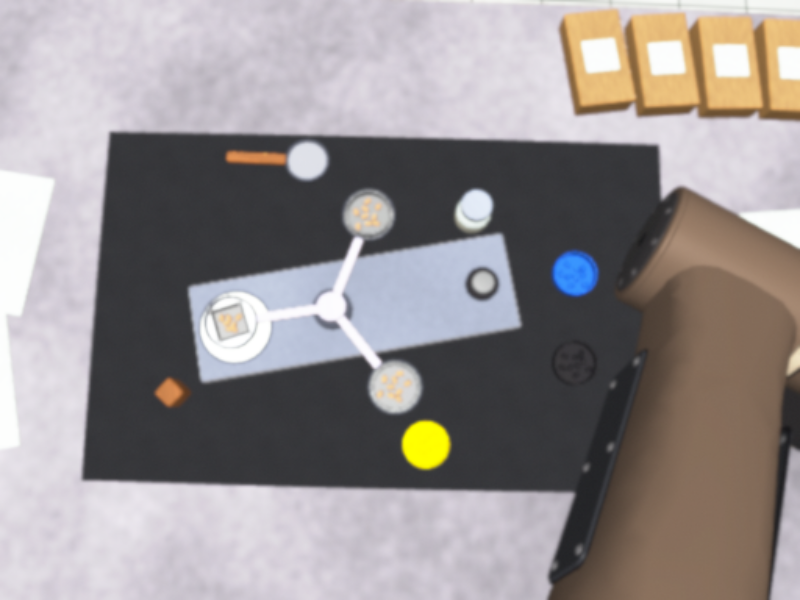

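The tray is over the window at (230,322), with the apparent offset being parallax. The button is clear at (483,282), and the jar, lens and stamp are where they were.

```bash
python3 -c "
from plant import env
print(env.hand_in())"
```

```text
the job is handed in; nothing more can be done
None
```

I handed the job in at about 14 s, with no verdict returned: the square tray measures about 2 mm from the window's centre, the button was pressed to its stop and released, and the dishes, jar, lens and stamp look undisturbed in the last pictures.

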